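# Lay the plane on its side against the batten

## Task

Park the small wooden plane that stands on the front plank of the bench, near the screwed-down batten, so that its cutting edge is covered: push it over onto its side with its sole facing the batten, then push it along the plank until the sole lies flat against the side of the batten. Only push it with the fingers, never pick it up, and leave the tin, the turned knob and the flat round tin on this plank where they are.

Things in the scene. Friction and masses are not known exactly. Their poses are not given: they have to be found in the camera images.
- plane: Small wooden smoothing plane on the front plank, 0.3 to 0.6 kg, loose, starts standing on its sole. Block 46 mm wide (own x), 135 mm long (own y), 42 mm high. Origin: centre of the sole. Own z runs from the sole to the iron's top (up while standing); own x is the sideways direction over which it tips. Lying on its side it is 46 mm high, own x vertical. Its cutting edge is in the middle of the sole.
- plane_iron_top (a point): Top end of the iron: a slanting plate 30 mm wide (own x) that rises over its wedge from the middle of the block's top (own y 0) to this end, 84 mm from the sole and 50 mm along own y. Pushed sideways at 50 to 70 mm above the bench, on iron and knob, the plane tips over its long bottom edge without sliding much, and falls by itself after about 45 degrees.
- plane_knob_top (a point): Centre of the top of the plane's round front knob, 24 mm across, 70 mm from the sole and 45 mm along own -y.
- batten: Fixed wooden batten screwed to the bench top, 160 mm long (own x), 30 mm thick (own y, side faces at -15 and +15), 25 mm high. Origin: centre of its underside, on the bench top at z = 0. It lies roughly along the robot's forward direction; the plane starts to the left or to the right of it. Either side face will do.
- tin: Empty open metal tin, 70 mm across, 98 mm high, loose, standing on the other side of the batten from the plane. Origin: centre of its underside. Not to be moved.
- wooden_knob: Dark turned wooden knob, 44 mm across, 50 mm high, loose, at the left end of the bench. Origin: centre of its underside. Not to be moved.
- wax: Flat round wax tin, 74 mm across, 32 mm high, loose, on the right of the front plank, before the lying gouges. Origin: centre of its underside. Not to be moved.

How it is judged:
By the outcome, as a careful person would: the job done as asked, in the order asked, and still so for the second after the job is handed in, with the robot touching nothing.
It also fails if it takes over 51 s, if anything falls off the work surface, if the arm or the gripper's body presses on something with over 40 N, if the wrist force passes 120 N, or if a joint passes its speed limit or range.

## Robot

A 7-joint arm with a two-finger parallel gripper is mounted at the origin on a cart in front of the work surface, level with it; the furniture and walls round the work are solid. World frame = base frame: x ahead of the robot, y to its left, z up, the work surface at z = 0. Lengths are in m, angles in degrees, forces in N, time in s.
With the tool pointing down it reaches from about 0.35 to 0.9 m from the base axis. Payload 19.9 kg.
Tool frame: the origin (TCP) lies on the centre line of the jaws, within the pads' length; the fingertips stand 11 mm ahead of it and the grasp point (between the pads) lies 8 mm behind it; y points along the fingers, z is the direction in which the jaws open and shut, and the axes are right-handed (so a half turn about y gives the same grasp; the last joint's range is limited). The gripper opens to 85 mm and grips with 20 to 120 N. Pads are 22 mm wide; open, the fingers measure 114 mm over their backs; the gripper's body (76 mm by 85 mm) begins 54 mm behind the grasp point. The pads swing forward as they close: fully open they stand 13 mm farther back than shut.
Start: joints at [70.216, 23.915, -0.59, 92.452, 0.269, 63.638, -3.037], TCP at [0.187, -0.596, 0.242] pointing down, gripper open.
Joint ranges: [-161.28, 161.28], [-22.2, 115.67], [-73.04, 71.86], [3.21, 147.25], [-68.34, 248.33], [10.77, 114.83], [-161.83, 161.83]. Speed limits (degrees/s): [108.29, 108.29, 136.94, 136.94, 172.46, 172.46, 172.46].

## Interface

Orientations are given as a 3x3 rotation matrix whose columns are the frame's x, y, z axes.
In Python, from bench import arm gives the robot as it stands.
- The arm moves only by the shell command python3 -m jog 'ROWS' [FORCE]. ROWS is JSON, a list of rows, each a list of 7 numbers: the gripper's target within -1 to 1 (shut at 1, half-way at 0, fully open at -1), then the shift along the tool's x, y, z as a fraction of full scale, then the turn, a rotation vector about the tool's x, y, z as a fraction of full scale. A call has 1 to 12 rows; each row is the pose to reach, as a shift and turn from the pose measured when the call began, along the tool's axes at that moment; what a row does not reach only later rows make up. Full scale, the value 1, is 0.1 m for a shift and 90 degrees for a turn. A row lasts 1/12 s, in which the tool goes at most 41.7 mm and 7.16 degrees, less where a joint would pass 70% of its speed; a pose out of reach is approached as far as the arm can. A call with a number of a shift or a turn outside -1 to 1 is refused whole. A call with a gripper value outside its range is refused whole. The fingers move at their own pace and stop on an object; FORCE is the grip in N (left out, the last holds). Time passes only in rows, so rows that repeat a pose let the fingers close. It gives the time, the measured TCP pose, the force and the opening at its end, in the units of the state.
- arm.sense(): the state, without advancing time (a new reading comes with each control period).
- arm.camera(name): name is "scene" or "side" or "wrist"; returns a dict with "frame" (480x640x3 uint8, red, green, blue), "intrinsics" (3x3 intrinsics, pixels), "R" (3x3) and "t" (3): a world point X has camera coordinates R X + t; the wrist camera has in their place "tool_from_camera" (4x4, takes a point from camera to tool coordinates, whose origin is the TCP and whose axes are the tool frame's). Camera axes: x right, y down, z forward; pixel columns grow to the right and rows downward; lengths in m; the calibration is good to about 2 mm. A picture is of the moment at which its call begins: read the wrist's pose just before it. There is no depth.
- arm.hand_in(): hands the job in, once; it reports no verdict.
Trained networks look in a picture, given as the dict that the camera call returned (one of the last four; its "shot" number tells which), for a name from the list of things; names that differ only in an ending like _2 or _b are one class to them, and where a whole thing is asked for, a point or a joint stands for the part that bears it (a point fixed in the world has none). Each returns a list of dicts, best first, with "confidence" (0 to 1); they miss things now and then, are a little off and sometimes report something else, mostly with a low value. They report only what shows in the picture. A call takes as long as a camera call.
- arm.look_for(picture, name): "position" ([column, row] in pixels, amid what is visible of it).
- arm.trace(picture, name): "region" (480x640 bool, what is visible of it) and "position" ([column, row] in pixels, amid what is visible of it).
The state is a dict: "clock": time; "qpos": joint angles; "qvel": joint speeds; "effort": joint torques, N m; "tool_pos": TCP position; "orientation": TCP orientation; "ft_force": force on the tool from outside, world axes, zero at the start; "wrist_torque": the same for the moment, N m; "finger_gap": opening from 0.0 (shut) to 1.0 (fully open).
Only numpy, scipy, OpenCV 4.12 (cv2) and the standard library are available. Lean on these libraries where they do the work, as an engineer would, in place of code of your own. Each camera call takes 0.05 s, during which the arm holds its last target.

## Working session

There is one attempt and no reset: what is moved stays moved. The work goes in short steps, Python scripts to look and compute and a shell command to move; the robot and the scene stay as the last step left them, time stands still between calls to the robot, and variables do not carry over. Pictures are saved under pics/ and viewed, and the job is handed in when it is done.

```bash
ls; mkdir -p pics
python3 - <<'E'
from bench import arm
import cv2
s=arm.sense(); print(s)
for n in ["scene","side"]:
    p=arm.camera(n); cv2.imwrite(f"pics/{n}0.png",p["frame"][:,:,::-1])
    print(n,p["intrinsics"],p["R"],p["t"])
    for o in ["plane","plane_iron_top","plane_knob_top","batten","tin","wooden_knob","wax"]:
        print(o,[(r["position"],round(r["confidence"],2)) for r in arm.look_for(p,o)][:3])
E
```

```text
pics
{'clock': 0.0, 'qpos': array([70.21428232, 23.94644485, -0.59219115, 92.48481214,  0.26957867,
       63.63740726, -3.03725278]), 'qvel': array([ 0.13875165,  0.08713556, -0.02871554,  0.0007949 , -0.00786804,
        0.08034142, -0.02901383]), 'effort': array([-1.50592055e-03, -8.64445639e+01,  6.77926596e-01, -4.34899950e+01,
        1.90792425e-02,  7.33348337e-03, -4.82649398e-06]), 'tool_pos': array([ 0.18689459, -0.59606249,  0.2416827 ]), 'orientation': array([[-9.54189793e-01, -4.27304519e-04,  2.99201698e-01],
       [-2.99201993e-01,  1.09387377e-03, -9.54189169e-01],
       [ 8.04404535e-05, -9.99999310e-01, -1.17161355e-03]]), 'ft_force': array([ 0.4065913 , -0.72077667, -0.22520142]), 'wrist_torque': array([-0.00529726, -0.02435351, -0.00377417]), 'finger_gap': 1.0049477339541701}
scene [[490.02406752   0.         321.84254221]
 [  0.         490.02406752 235.19538114]
 [  0.           0.           1.        ]] [[-0.6657184  -0.74586607  0.02242365]
 [-0.4487413   0.37615032 -0.81064307]
 [ 0.5961965  -0.54972242 -0.5851111 ]] [0.31998097 0.29937883 1.00790181]
plane [([361.5, 228.8], 0.96), ([178.5, 342.4], 0.37)]
plane_iron_top [([358.0, 234.0], 0.58)]
plane_knob_top [([258.0, 276.3], 0.69), ([359.9, 230.1], 0.6)]
batten [([321.3, 255.6], 0.87)]
tin [([256.7, 274.9], 0.86)]
wooden_knob [([178.3, 341.5], 0.61)]
wax [([429.5, 207.5], 0.72)]
side [[509.41636893   0.         322.94821801]
 [  0.         509.41636893 244.63598804]
 [  0.           0.           1.        ]] [[ 0.80911247 -0.58759341 -0.00842618]
 [-0.36463223 -0.49074846 -0.79133387]
 [ 0.46084743  0.64335055 -0.61132619]] [-0.43458239  0.25527603  1.44553401]
plane []
plane_iron_top []
plane_knob_top []
batten []
tin []
wooden_knob []
wax [([399.4, 352.5], 0.67)]
```

View pics/scene0.png

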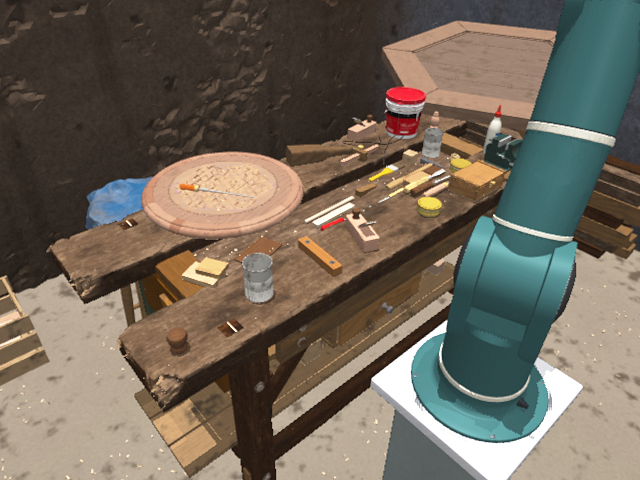

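View pics/side0.png

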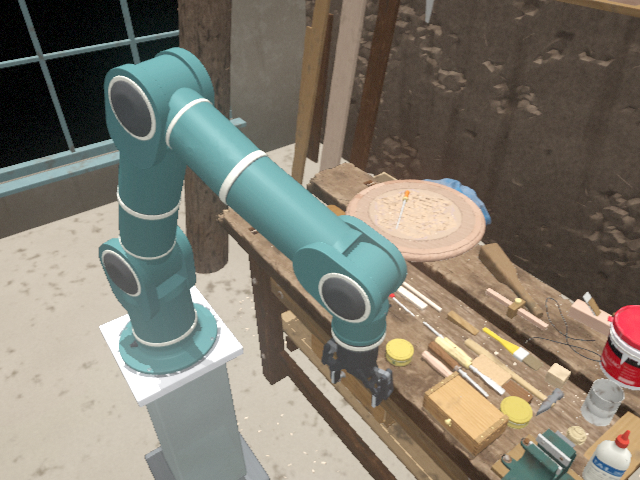

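The scene view shows the plane at about (361,229), the batten at (320,255), the tin at (258,277), the dark knob at (178,341) and the wax at (429,207). The side view is blocked by the arm.

```bash
cat > h.py <<'E'
import numpy as np, cv2
def ray(p,uv,z):
    K,R,t=map(np.array,(p["intrinsics"],p["R"],p["t"]))
    d=R.T@np.linalg.inv(K)@np.array([uv[0],uv[1],1.]); c=-R.T@t
    return c+d*(z-c[2])/d[2]
def proj(p,X):
    K,R,t=map(np.array,(p["intrinsics"],p["R"],p["t"]))
    q=(K@(R@np.atleast_2d(X).T+t[:,None])).T
    return q[:,:2]/q[:,2:]
def wristcal(p,s):
    T=np.array(p["tool_from_camera"]); Rw=np.array(s["orientation"])@T[:3,:3]; c=np.array(s["orientation"])@T[:3,3]+np.array(s["tool_pos"])
    return dict(intrinsics=p["intrinsics"],R=Rw.T,t=-Rw.T@c)
E
python3 - <<'E'
from bench import arm
from h import *
p=arm.camera("scene")
for o,z in [("plane",.03),("batten",.02),("tin",.049),("wooden_knob",.025),("wax",.02)]:
    r=arm.trace(p,o)
    if not r: print(o,"none"); continue
    m=r[0]["region"].astype(np.uint8); 
    c=max(cv2.findContours(m,0,1)[0],key=cv2.contourArea)
    print(o,r[0]["confidence"],ray(p,r[0]["position"],z).round(3))
    if o in("plane","batten"): print(cv2.approxPolyDP(c,2,True)[:,0].tolist())
    if o=="batten":
        for q in cv2.approxPolyDP(c,2,True)[:,0]: print(q,ray(p,q,.025).round(3),ray(p,q,0).round(3))
f=p["frame"][170:320,220:460,::-1]
cv2.imwrite("pics/z0.png",cv2.resize(f,None,fx=3.3,fy=3.3,interpolation=cv2.INTER_CUBIC))
E
```

```text
plane 0.64 [ 0.501 -0.166  0.03 ]
[[352, 209], [352, 212], [345, 216], [346, 228], [362, 251], [377, 249], [378, 237], [371, 228], [373, 222], [367, 222], [358, 208]]
batten 0.96 [ 0.5   -0.003  0.02 ]
[[298, 239], [298, 246], [331, 275], [340, 272], [340, 265], [308, 238]]
[298 239] [ 0.591 -0.009  0.025] [ 0.617 -0.031  0.   ]
[298 246] [0.566 0.011 0.025] [ 0.592 -0.01   0.   ]
[331 275] [0.42  0.024 0.025] [0.441 0.004 0.   ]
[340 272] [ 0.414 -0.001  0.025] [ 0.434 -0.022  0.   ]
[340 265] [ 0.434 -0.02   0.025] [ 0.455 -0.042  0.   ]
[308 238] [ 0.577 -0.034  0.025] [ 0.603 -0.056  0.   ]
tin 0.7 [0.517 0.187 0.049]
wooden_knob 0.8 [0.468 0.423 0.025]
wax 0.73 [ 0.465 -0.425  0.02 ]
```

View pics/z0.png

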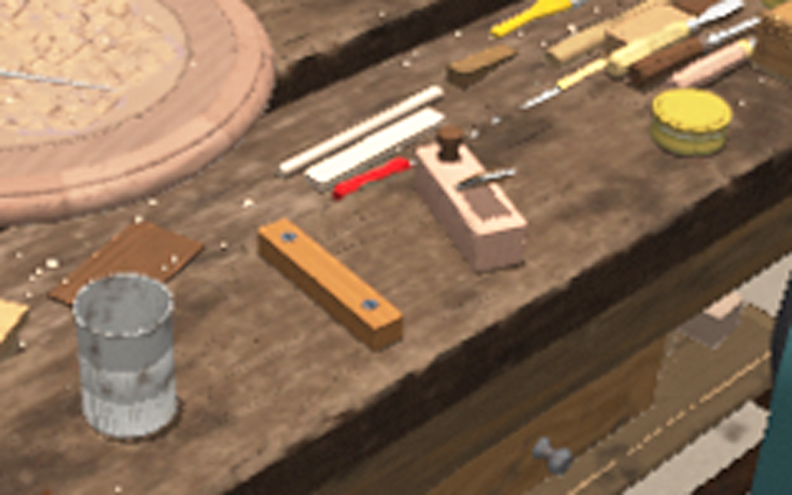

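```bash
cat > fit.py <<'E'
from h import *
from scipy.optimize import minimize
def T(v,x,y,yaw):
    c,s=np.cos(yaw),np.sin(yaw); v=np.array(v,float)
    return np.c_[x+c*v[:,0]-s*v[:,1], y+s*v[:,0]+c*v[:,1], v[:,2]]
def box(a,b,c,d,e,f): return [[x,y,z] for x in(a,b) for y in(c,d) for z in(e,f)]
cyl=lambda x,y,r,z0,z1:[[x+r*np.cos(t),y+r*np.sin(t),z] for t in np.linspace(0,6.28,16) for z in(z0,z1)]
BAT=[box(-.08,.08,-.015,.015,0,.025)]
# standing plane
PL=[box(-.023,.023,-.0675,.0675,0,.042), cyl(0,-.045,.012,.042,.07), [[sx*.015,y,z] for sx in(-1,1) for y,z in((0,.042),(.004,.042),(.05,.084),(.05,.080))]]
def sil(p,parts,pose,S=4):
    m=np.zeros((480*S,640*S),np.uint8)
    for P in parts:
        q=proj(p,T(P,*pose)); h=cv2.convexHull(((q+.5)*S).astype(np.float32)).astype(np.int32)
        cv2.fillConvexPoly(m,h,1)
    return cv2.resize(m.astype(np.float32),(640,480),interpolation=cv2.INTER_AREA)
def fit(p,parts,mask,x0):
    mask=mask.astype(np.float32)
    f=lambda v:np.abs(sil(p,parts,(v[0],v[1],v[2]))-mask).sum()/mask.sum()
    best=None
    for dy in(-.1,0,.1):
        r=minimize(f,[x0[0],x0[1],x0[2]+dy],method="Nelder-Mead",options=dict(initial_simplex=np.array([x0[0],x0[1],x0[2]+dy])+np.array([[0,0,0],[.015,0,0],[0,.015,0],[0,0,.1]]),maxiter=120))
        if best is None or r.fun<best.fun: best=r
    return best.x,best.fun
E
python3 - <<'E'
from bench import arm
from fit import *
p=arm.camera("scene")
m=arm.trace(p,"batten")[0]["region"]; b=fit(p,BAT,m,(.51,-.015,-.1)); print("batten",b)
m=arm.trace(p,"plane")[0]["region"]; b=fit(p,PL,m,(.50,-.166,-1.57)); print("plane",b)
print(arm.sense()["clock"])
E
```

```text
batten (array([ 0.51323948, -0.01594826, -0.07558324]), np.float64(0.10016375780105591))
plane (array([ 0.51074294, -0.17478675, -1.97198819]), np.float64(0.189492329955101))
1.25
```

Run:
```python
from bench import arm
from fit import *
p=arm.camera("scene")
m=arm.trace(p,"plane")[0]["region"]; b=fit(p,PL,m,(.50,-.166,1.4)); print("plane",b, np.degrees(b[0][2]))
v=p["frame"][:,:,::-1].copy()
for P in PL:
    for q in [cv2.convexHull(((proj(p,T(P,*b[0]))).astype(np.float32))).astype(int)]: cv2.polylines(v,[q],1,(0,255,0),1)
for q in [cv2.convexHull(((proj(p,T(BAT[0],.51324,-.01595,-.0756))).astype(np.float32))).astype(int)]: cv2.polylines(v,[q],1,(0,255,0),1)
f=v[170:320,220:460]
cv2.imwrite("pics/z1.png",cv2.resize(f,None,fx=3.3,fy=3.3,interpolation=cv2.INTER_NEAREST))
```

```text
plane (array([ 0.50871366, -0.17508947,  1.16330991]), np.float64(0.1349431872367859)) 66.65274803674127
```

View pics/z1.png

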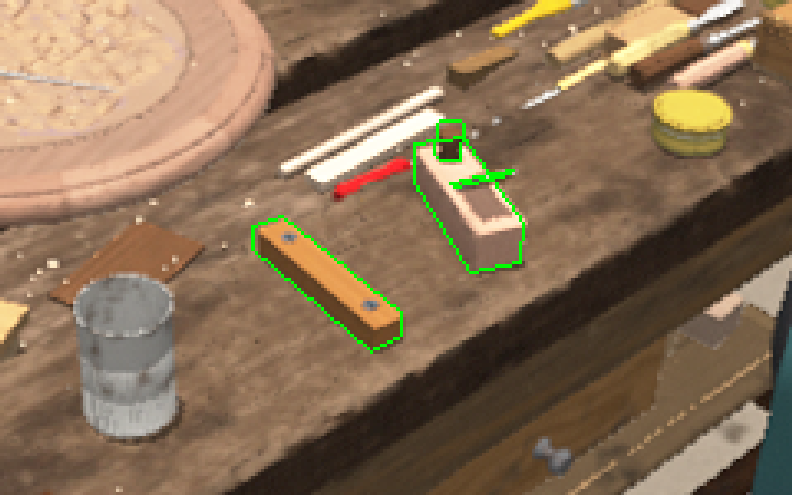

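```bash
python3 -m jog '[[-1,-1,0,-0.75,0,0,0],[-1,-1,0,-0.75,0,0,0],[-1,-1,0,-0.75,0,0,0],[-1,-1,0,-0.75,0,0,0]]'; python3 -m jog '[[-1,-1,0,-0.75,0,0,0],[-1,-1,0,-0.75,0,0,0],[-1,-1,0,-0.75,0,0,0],[-1,-1,0,-0.75,0,0,0]]'
```

```text
clock: 1.68
tool_pos: [0.2654, -0.4891, 0.2425]
orientation: [[-0.952, 0.002, 0.307], [-0.307, 0.002, -0.952], [-0.002, -1.0, -0.001]]
ft_force: [1.5, 0.3, -0.4]
finger_gap: 1.0
clock: 2.02
tool_pos: [0.3416, -0.3818, 0.2432]
orientation: [[-0.95, 0.003, 0.313], [-0.313, 0.003, -0.95], [-0.004, -1.0, -0.002]]
ft_force: [1.4, -0.1, 0.6]
finger_gap: 1.002
```

```bash
python3 -m jog '[[-1,-1,0,-0.72,0,0,0],[-1,-1,0,-0.72,0,0,0],[-1,-1,0,-0.72,0,0,0],[-1,-1,0,-0.72,0,0,0]]'; python3 -m jog '[[-1,-1,0,-0.72,0,-0.1,0],[-1,-1,0,-0.72,0,-0.18,0],[-1,-1,0,-0.72,0,-0.26,0],[-1,-1,0,-0.72,0,-0.34,0],[-1,-1,0,-0.72,0,-0.42,0],[-1,-1,0,-0.72,0,-0.5,0],[-1,-1,0,-0.72,0,-0.56,0],[-1,-1,0,-0.72,0,-0.56,0],[-1,-1,0,-0.72,0,-0.56,0]]'
python3 - <<'E'
from bench import arm
from h import *
s=arm.sense();p=arm.camera("wrist"); cv2.imwrite("pics/w1.png",p["frame"][:,:,::-1])
print(s["qpos"].round(1),s["tool_pos"],p["tool_from_camera"])
E
```

```text
clock: 2.35
tool_pos: [0.4179, -0.2762, 0.2442]
orientation: [[-0.947, 0.005, 0.32], [-0.32, 0.004, -0.947], [-0.006, -1.0, -0.002]]
ft_force: [0.6, 1.3, -0.5]
finger_gap: 0.997
clock: 3.1
tool_pos: [0.4896, -0.1761, 0.245]
orientation: [[-0.36, 0.005, 0.933], [-0.933, 0.004, -0.36], [-0.005, -1.0, 0.003]]
ft_force: [-0.5, -0.4, -0.4]
finger_gap: 1.003
[ 37.5  14.4 -24.4 106.6   6.5  60.2 -10.5] [ 0.48956665 -0.17612884  0.24496806] [[-3.86974627e-04  9.46288706e-01  3.23322650e-01 -8.39095210e-02]
 [-1.42066796e-04 -3.23322723e-01  9.46288749e-01 -1.32944826e-01]
 [ 9.99999915e-01  3.20256323e-04  2.59553894e-04 -7.56553409e-05]
 [ 0.00000000e+00  0.00000000e+00  0.00000000e+00  1.00000000e+00]]
```

View pics/w1.png

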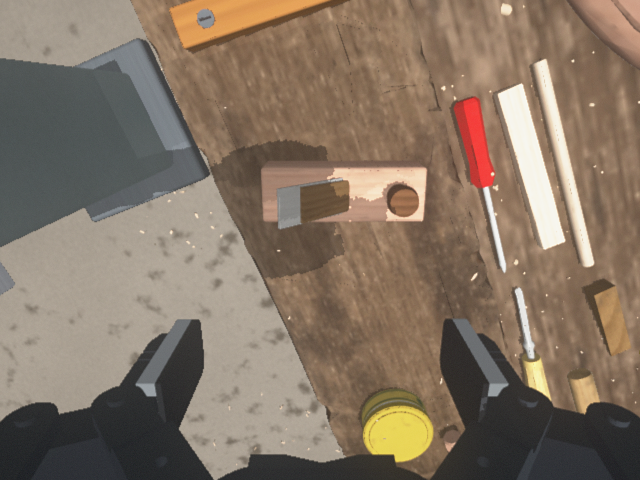

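Run:
```python
from bench import arm
from fit import *
s=arm.sense();p0=arm.camera("wrist"); p=wristcal(p0,s)
for o in ["plane_iron_top","plane_knob_top"]:
    z=.084 if "iron" in o else .07
    for r in arm.look_for(p0,o)[:2]: print(o,r["position"],r["confidence"],ray(p,r["position"],z).round(4))
m=arm.trace(p0,"plane")[0]["region"]; b=fit(p,PL,m,(.509,-.175,1.163)); print("plane",b, np.degrees(b[0][2]))
print("iron,knob pred",T([[0,.05,.084],[0,-.045,.07]],*b[0]).round(4))
r=arm.trace(p0,"batten"); print([ (x["confidence"]) for x in r])
q=[ [(190,47)],[(345,5)] ]
for u in q: print(ray(p,u[0],.025),ray(p,u[0],0))
R=s["orientation"]; d=np.array([*(T([[.06,0,0]],*b[0])[0,:2]),0])-s["tool_pos"]; print("to start own x=.06, tool axes",(R.T@d).round(4)); print(proj(p,T([[.0,0,0],[-.023,.0675,0]],*b[0])))
```

```text
plane_iron_top [341.8, 189.9] 0.81 [ 0.5106 -0.1631  0.084 ]
plane_knob_top [341.9, 190.4] 0.82 [ 0.5102 -0.1666  0.07  ]
plane (array([ 0.50905659, -0.17706491,  1.20795425]), np.float64(0.030478088185191154)) 69.21068020584853
iron,knob pred [[ 0.4623 -0.1593  0.084 ]
 [ 0.5511 -0.193   0.07  ]]
[0.7]
[ 0.43838453 -0.02819415  0.025     ] [ 0.43267367 -0.02322923  0.        ]
[ 0.56018437 -0.04426901  0.025     ] [ 0.56309149 -0.04044147  0.        ]
to start own x=.06, tool axes [-0.0649  0.2453  0.0173]
[[340.96524702 185.07534608]
 [268.55790511 209.87304441]]
```

```bash
python3 -m jog '[[-0.5,-0.65,0.4,0.17,0,0,0],[-0.5,-0.65,0.8,0.17,0,0,0],[-0.5,-0.65,1,0.17,0,0,0],[-0.5,-0.65,1,0.17,0,0,0],[-0.5,-0.65,1,0.17,0,0,0]]'; python3 -m jog '[[-0.5,0,0.4,0,0,0,0],[-0.5,0,0.8,0,0,0,0],[-0.5,0,0.8,0,0,0,0],[-0.5,0,0.8,0,0,0,0]]'
python3 - <<'E'
from bench import arm
from h import *
s=arm.sense();p0=arm.camera("wrist"); cv2.imwrite("pics/w2.png",p0["frame"][:,:,::-1])
p=wristcal(p0,s)
d=np.array([.509,-.177,0])-s["tool_pos"]; print((s["orientation"].T@d).round(4),s["tool_pos"],s["ft_force"])
E
```

```text
clock: 3.82
tool_pos: [0.5284, -0.1203, 0.144]
orientation: [[-0.358, 0.001, 0.934], [-0.934, 0.005, -0.358], [-0.005, -1.0, -0.0]]
ft_force: [0.3, -1.2, 0.7]
finger_gap: 0.744
clock: 4.15
tool_pos: [0.5285, -0.1206, 0.0652]
orientation: [[-0.359, 0.0, 0.933], [-0.933, 0.005, -0.359], [-0.005, -1.0, -0.001]]
ft_force: [0.1, -0.8, 1.0]
finger_gap: 0.753
[0.06   0.0649 0.0021] [ 0.52849846 -0.12057796  0.06523679] [ 0.13605927 -0.78010072  0.97197347]
```

View pics/w2.png

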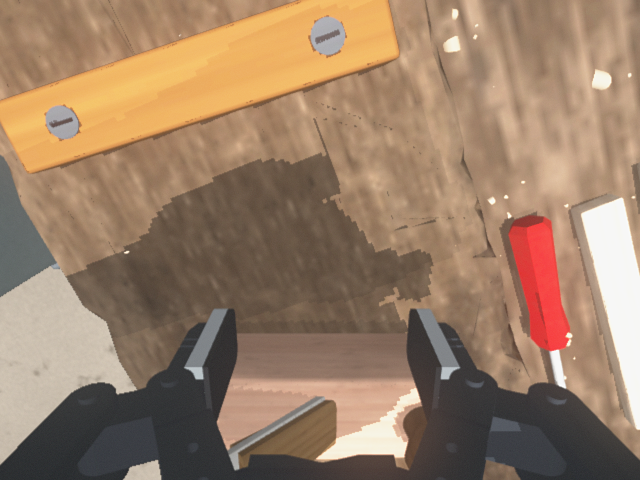

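```bash
python3 - <<'E'
from bench import arm
from fit import *
s=arm.sense();p0=arm.camera("wrist"); p=wristcal(p0,s)
print(ray(p,(33,172),.025),ray(p,(398,57),.025))
m=arm.trace(p0,"batten")[0]["region"]; b=fit(p,BAT,m,(.513,-.016,-.1)); print(b,np.degrees(b[0][2]))
E
python3 -m jog '[[-0.5,0.15,0,0,0,0,0],[-0.5,0.25,0,0,0,0,0],[-0.5,0.3,0,0,0,0,0],[-0.5,0.35,0,0,0,0,0],[-0.5,0.4,0,0,0,0,0],[-0.5,0.45,0,0,0,0,0],[-0.5,0.5,0,0,0,0,0],[-0.5,0.55,0,0,0,0,0],[-0.5,0.6,0,0,0,0,0],[-0.5,0.65,0,0,0,0,0]]'
python3 - <<'E'
from bench import arm
from h import *
for n in("wrist","scene"):
    f=arm.camera(n)["frame"][:,:,::-1]
    if n=="scene": f=cv2.resize(f[150:330,200:500],None,fx=2.6,fy=2.6)
    cv2.imwrite(f"pics/{n}3.png",f)
E
```

```text
[ 0.43560108 -0.0275994   0.025     ] [ 0.59218876 -0.04005306  0.025     ]
(array([ 0.51317113, -0.01907744, -0.07940147]), np.float64(0.010788552463054657)) -4.549369252287371
clock: 5.13
tool_pos: [0.5066, -0.1817, 0.0668]
orientation: [[-0.358, 0.005, 0.934], [-0.934, 0.004, -0.358], [-0.005, -1.0, 0.003]]
ft_force: [-0.3, 1.1, -0.2]
finger_gap: 0.75
```

View pics/wrist3.png

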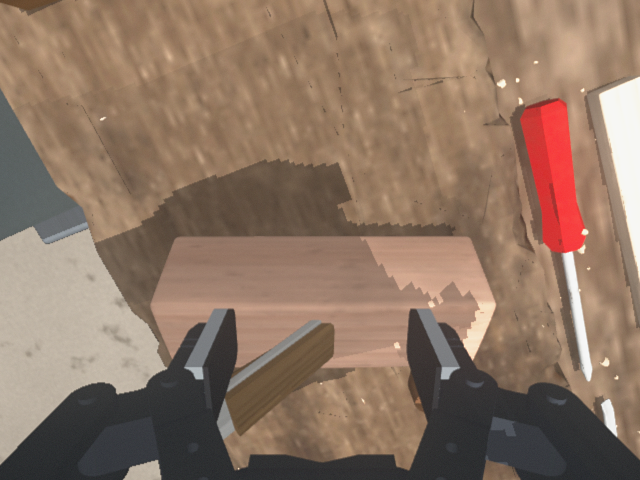

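View pics/scene3.png

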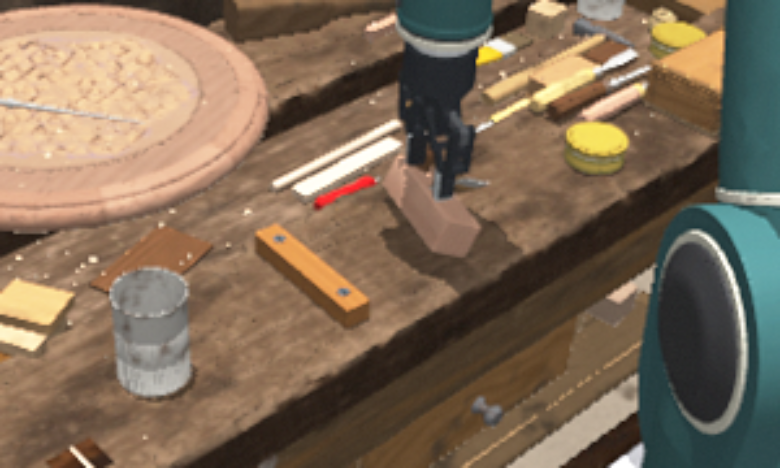

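The plane is tipped roughly 30° with both fingers on it and hasn't slid. I'll keep pushing.

```bash
python3 -m jog '[[-0.5,0.06,0,0,0,0,0],[-0.5,0.12,0,0,0,0,0],[-0.5,0.18,0,0,0,0,0],[-0.5,0.24,0,0,0,0,0],[-0.5,0.3,0,0,0,0,0],[-0.5,0.36,0,0,0,0,0],[-0.5,0.42,0,0,0,0,0],[-0.5,0.48,0,0,0,0,0],[-0.5,0.48,0,0,0,0,0],[-0.5,0.48,0,0,0,0,0]]'
python3 - <<'E'
from bench import arm
from h import *
for n in("wrist","scene"):
    f=arm.camera(n)["frame"][:,:,::-1]
    if n=="scene": f=cv2.resize(f[150:330,200:500],None,fx=2.6,fy=2.6)
    cv2.imwrite(f"pics/{n}4.png",f)
E
```

```text
clock: 6.07
tool_pos: [0.4891, -0.2273, 0.0665]
orientation: [[-0.36, 0.005, 0.933], [-0.933, 0.004, -0.36], [-0.005, -1.0, 0.003]]
ft_force: [-0.6, 0.5, 0.3]
finger_gap: 0.75
```

View pics/wrist4.png

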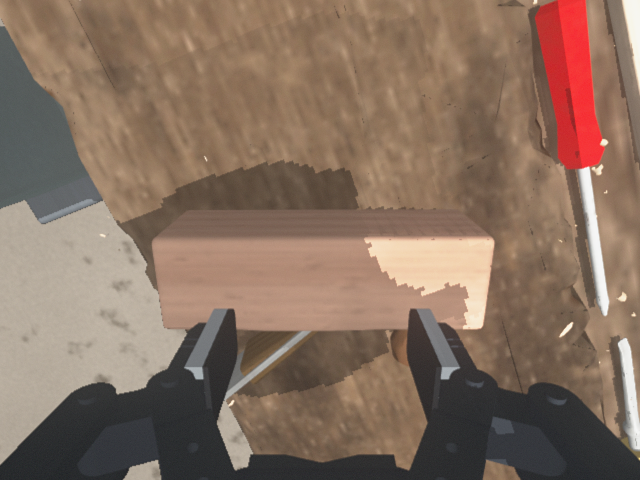

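View pics/scene4.png

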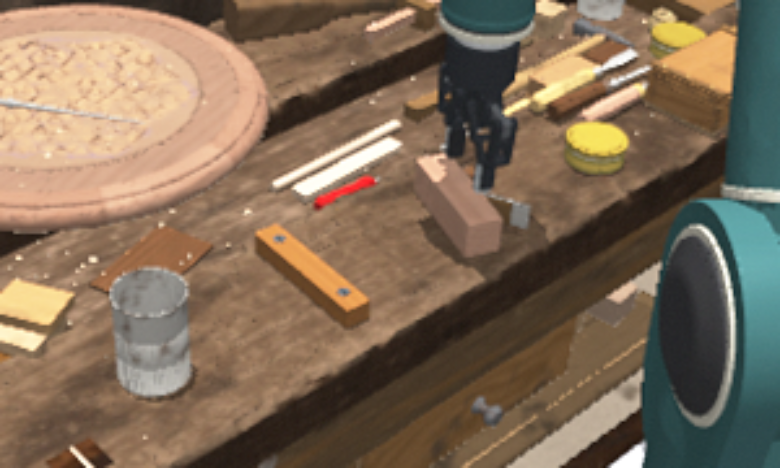

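It has fallen onto its side with the sole facing the batten. Next I'll raise the hand and measure the lying pose.

```bash
python3 -m jog '[[-0.5,0,-0.4,0,0,0,0],[-0.5,0.2,-0.8,0,0,0,0],[-0.5,0.3,-1,0,0,0,0],[-0.5,0.4,-1,0,0,0,0],[-0.5,0.4,-1,0,0,0,0]]'
cat >> fit.py <<'E'
ly=lambda y0,z0,h:[[-.042-0,y0,h]]
def cylx(y,z,r,x0,x1): return [[x,y+r*np.cos(t),z+r*np.sin(t)] for t in np.linspace(0,6.28,16) for x in(x0,x1)]
LY=[box(-.042,0,-.0675,.0675,0,.046), cylx(-.045,.023,.012,-.07,-.042), [[x,y,z] for z in(.008,.038) for x,y in((-.042,0),(-.042,.004),(-.084,.05),(-.080,.05))]]
LYB=LY[:1]
E
cat > lie.py <<'E'
from bench import arm
from fit import *
import sys
s=arm.sense();p0=arm.camera("wrist"); p=wristcal(p0,s)
g=[float(v) for v in sys.argv[2:5]]
r=arm.trace(p0,"plane"); m=r[0]["region"]; b=fit(p,LY,m,g); print("plane",b,np.degrees(b[0][2]),r[0]["confidence"])
v=p0["frame"][:,:,::-1].copy()
for P in LY: cv2.polylines(v,[cv2.convexHull(proj(p,T(P,*b[0])).astype(np.float32)).astype(int)],1,(0,255,0),1)
cv2.imwrite(sys.argv[1],v)
x,y,yaw=b[0]; c=np.array([np.cos(yaw),np.sin(yaw)])
B=(.5132,-.0191,-.0794)
n=np.array([-np.sin(B[2]),np.cos(B[2])]); fc=np.array(B[:2])-.015*n
print("angle off",np.degrees(yaw-B[2])-90,"gap centre/ends",[round(float(n@(fc-q[:2]))*1000,1) for q in T([[0,0,0],[0,.0675,0],[0,-.0675,0]],*b[0])],"along batten",((np.array([x,y])-fc)@np.array([n[1],-n[0]])).round(4))
R=s["orientation"]; d=np.array([x,y,0])-s["tool_pos"]; print("sole centre in tool axes",(R.T@d).round(4),"tool z angle",np.degrees(np.arctan2(R[1,2],R[0,2])),"pos",s["tool_pos"].round(4),"f",s["ft_force"].round(1),"clock",s["clock"])
E
python3 lie.py pics/l1.png .50 -.197 1.2
```

```text
clock: 6.58
tool_pos: [0.4742, -0.2663, 0.1674]
orientation: [[-0.361, 0.007, 0.932], [-0.932, 0.002, -0.361], [-0.004, -1.0, 0.006]]
ft_force: [-1.1, 0.0, -0.4]
finger_gap: 0.752
plane (array([ 0.50093532, -0.19805765,  1.20867722]), np.float64(0.06469889730215073)) 69.25210354475983 0.71
angle off -16.19861156190143 gap centre/ends [164.4, 145.5, 183.2] along batten 0.002
sole centre in tool axes [-0.0726  0.1677 -0.0007] tool z angle -21.182099003071617 pos [ 0.4742 -0.2663  0.1674] f [-1.1  0.  -0.4] clock 6.5833
```

View pics/l1.png

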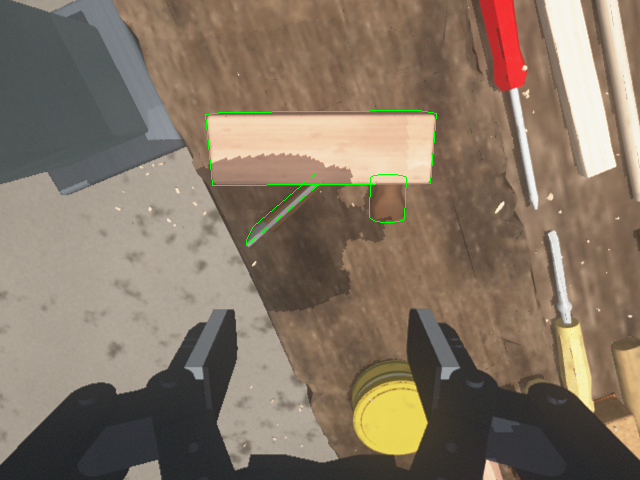

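The model outline fits the lying plane tightly. The sole gap is 164 mm and it's 16° off parallel. I'll turn the hand 9° so both fingers can meet iron and knob, go behind the plane, and descend.

```bash
python3 -m jog '[[-1,0.3,0,0,0,-0.05,0],[-1,0.3,0.3,0,0,-0.1,0],[-1,0.3,0.7,0,0,-0.1,0],[-1,0.3,1,0,0,-0.1,0],[-1,0.3,1,0,0,-0.1,0],[-1,0.3,1,0,0,-0.1,0]]'; python3 -m jog '[[-1,0,0.2,0,0,0,0],[-1,0,0.4,0,0,0,0],[-1,0,0.46,0,0,0,0],[-1,0,0.46,0,0,0,0]]'
python3 lie.py pics/l2.png .501 -.198 1.209
```

```text
clock: 7.18
tool_pos: [0.4635, -0.2897, 0.0642]
orientation: [[-0.207, 0.001, 0.978], [-0.978, 0.007, -0.207], [-0.007, -1.0, -0.0]]
ft_force: [0.1, -0.4, 0.8]
finger_gap: 0.998
clock: 7.52
tool_pos: [0.4638, -0.2889, 0.0186]
orientation: [[-0.207, 0.001, 0.978], [-0.978, 0.008, -0.207], [-0.008, -1.0, -0.001]]
ft_force: [-0.5, -0.4, 1.0]
finger_gap: 0.999
plane (array([ 0.50134407, -0.19845991,  1.20514396]), np.float64(0.049932096153497696)) 69.0496624681944 0.77
angle off -16.40105263846688 gap centre/ends [164.7, 145.7, 183.8] along batten 0.0024
sole centre in tool axes [-0.0961  0.0193  0.018 ] tool z angle -11.940425207171568 pos [ 0.4638 -0.2889  0.0186] f [-0.5 -0.4  1. ] clock 7.5167
```

View pics/l2.png

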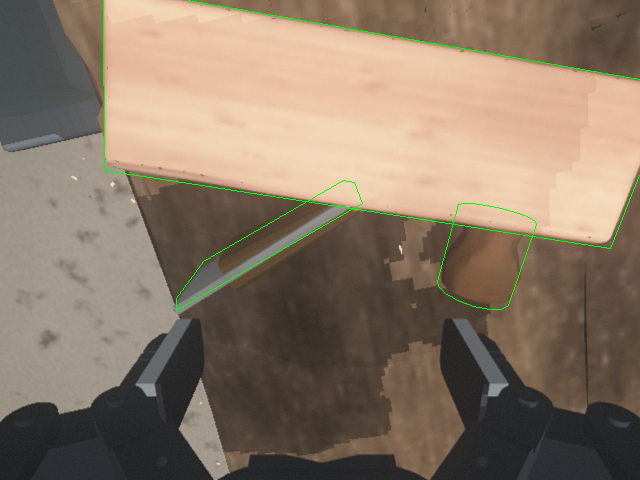

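```bash
python3 -m jog '[[-1,-0.08,0,0,0,0,0],[-1,-0.14,0,0,0,0,0],[-1,-0.2,0,0,0,-0.01,0],[-1,-0.27,0,0,0,-0.02,0],[-1,-0.34,0,0,0,-0.03,0],[-1,-0.41,0,0,0,-0.04,0],[-1,-0.48,0,0,0,-0.05,0],[-1,-0.55,0,0,0,-0.06,0],[-1,-0.62,0,0,0,-0.07,0],[-1,-0.69,0,0,0,-0.08,0],[-1,-0.76,0,0,0,-0.09,0],[-1,-0.83,0,0,0,-0.1,0]]'
python3 lie.py pics/l3.png .507 -.12 1.36
```

```text
clock: 8.62
tool_pos: [0.4821, -0.208, 0.021]
orientation: [[-0.05, 0.004, 0.999], [-0.999, 0.005, -0.05], [-0.006, -1.0, 0.003]]
ft_force: [0.0, -5.6, 4.3]
finger_gap: 0.999
plane (array([ 0.50390178, -0.12235205,  1.35195147]), np.float64(0.05128394812345505)) 77.46111313049931 0.91
angle off -7.98960197616195 gap centre/ends [88.7, 79.3, 98.0] along batten -0.0011
sole centre in tool axes [-0.0865  0.0216  0.0174] tool z angle -2.8638634225505557 pos [ 0.4821 -0.208   0.021 ] f [ 0.  -5.6  4.3] clock 8.6167
```

View pics/l3.png

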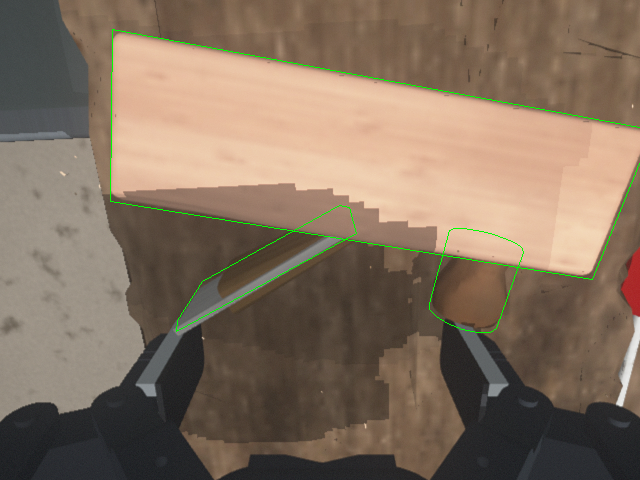

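```bash
python3 -m jog '[[-1,-0.07,0,0.01,0,-0.01,0],[-1,-0.14,0,0.02,0,-0.02,0],[-1,-0.21,0,0.035,0,-0.03,0],[-1,-0.28,0,0.05,0,-0.04,0],[-1,-0.35,0,0.06,0,-0.05,0],[-1,-0.42,0,0.07,0,-0.06,0],[-1,-0.49,0,0.085,0,-0.065,0],[-1,-0.56,0,0.1,0,-0.07,0],[-1,-0.63,0,0.11,0,-0.08,0],[-1,-0.7,0,0.12,0,-0.085,0],[-1,-0.76,0,0.14,0,-0.09,0],[-1,-0.8,0,0.15,0,-0.09,0]]'
python3 lie.py pics/l4.png .511 -.04 1.49
```

```text
clock: 9.72
tool_pos: [0.5012, -0.1268, 0.0214]
orientation: [[0.094, 0.003, 0.996], [-0.996, 0.007, 0.094], [-0.006, -1.0, 0.004]]
ft_force: [-0.8, -2.1, 0.5]
finger_gap: 0.998
plane (array([ 0.51043319, -0.03849787,  1.499838  ]), np.float64(0.04732384532690048)) 85.93438725935431 0.94
angle off 0.4836721526930319 gap centre/ends [4.6, 5.1, 4.0] along batten -0.0012
sole centre in tool axes [-0.0869  0.022   0.0173] tool z angle 5.377119748757459 pos [ 0.5012 -0.1268  0.0214] f [-0.8 -2.1  0.5] clock 9.7167
```

View pics/l4.png

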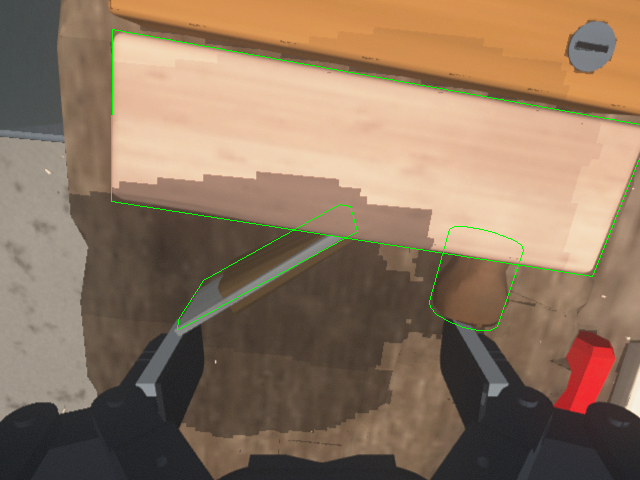

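```bash
python3 -m jog '[[-1,-0.01,0,0,0,0,0],[-1,-0.02,0,0,0,0,0],[-1,-0.03,0,0,0,0,0],[-1,-0.04,0,0,0,0,0],[-1,-0.05,0,0,0,0,0],[-1,-0.06,0,0,0,0,0],[-1,-0.06,0,0,0,0,0]]'
python3 lie.py pics/l5.png .511 -.035 1.49
```

```text
clock: 10.4
tool_pos: [0.5008, -0.1218, 0.0215]
orientation: [[0.092, 0.004, 0.996], [-0.996, 0.006, 0.092], [-0.005, -1.0, 0.004]]
ft_force: [0.0, -7.3, -0.7]
finger_gap: 1.003
plane (array([ 0.51059846, -0.033867  ,  1.49398884]), np.float64(0.04635527729988098)) 85.59925490264271 0.96
angle off 0.14853979598144917 gap centre/ends [-0.1, 0.1, -0.2] along batten -0.0014
sole centre in tool axes [-0.0865  0.0221  0.0178] tool z angle 5.304761413844205 pos [ 0.5008 -0.1218  0.0215] f [ 0.  -7.3 -0.7] clock 10.4
```

```bash
python3 -m jog '[[-1,-0.01,0,0,0,0,0],[-1,-0.02,0,0,0,0,0],[-1,-0.03,0,0,0,0,0],[-1,-0.03,0,0,0,0,0]]'
python3 lie.py pics/l6.png .511 -.035 1.49
```

```text
clock: 10.83
tool_pos: [0.5007, -0.1215, 0.0218]
orientation: [[0.09, 0.004, 0.996], [-0.996, 0.003, 0.09], [-0.003, -1.0, 0.004]]
ft_force: [0.9, -18.0, -0.7]
finger_gap: 0.999
plane (array([ 0.51055308, -0.03395193,  1.49338743]), np.float64(0.04936947673559189)) 85.56479686374354 0.62
angle off 0.11408175708227475 gap centre/ends [0.0, 0.1, -0.1] along batten -0.0015
sole centre in tool axes [-0.0862  0.0221  0.0177] tool z angle 5.170359465592742 pos [ 0.5007 -0.1215  0.0218] f [  0.9 -18.   -0.7] clock 10.8333
```

View pics/l6.png

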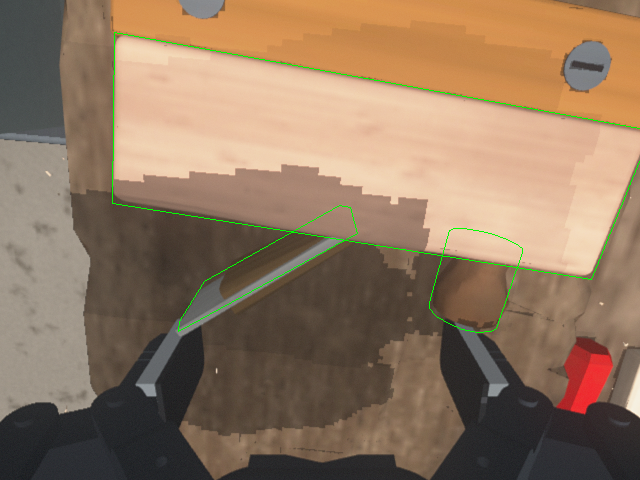

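The hand stopped advancing while the force rose to 18 N, so the sole is seated flat on the batten. I'll back off straight, then lift clear.

```bash
python3 -m jog '[[-1,0.05,0,0,0,0,0],[-1,0.15,0,0,0,0,0],[-1,0.3,0,0,0,0,0],[-1,0.45,0,0,0,0,0],[-1,0.5,-0.2,0,0,0,0],[-1,0.5,-0.6,0,0,0,0],[-1,0.5,-1,0,0,0,0],[-1,0.5,-1,0,0,0,0],[-1,0.5,-1,0,0,0,0]]'; python3 -m jog '[[-1,0,-0.4,0,0,0,0],[-1,0,-0.8,0,0,0,0],[-1,0,-0.8,0,0,0,0],[-1,0,-0.8,0,0,0,0],[-1,0,-0.8,0,0,0,0]]'
python3 lie.py pics/l7.png .511 -.035 1.49
python3 - <<'E'
from bench import arm
from h import *
p=arm.camera("scene")
for o,z in [("tin",.049),("wooden_knob",.025),("wax",.02)]:
    r=arm.trace(p,o); print(o,r[0]["position"],ray(p,r[0]["position"],z).round(3))
cv2.imwrite("pics/s7.png",cv2.resize(p["frame"][150:380,140:500,::-1],None,fx=2.2,fy=2.2))
E
```

```text
clock: 11.68
tool_pos: [0.5058, -0.1724, 0.1237]
orientation: [[0.09, 0.008, 0.996], [-0.996, 0.002, 0.09], [-0.001, -1.0, 0.008]]
ft_force: [0.6, -0.2, -0.3]
finger_gap: 1.0
clock: 12.1
tool_pos: [0.5046, -0.1727, 0.2027]
orientation: [[0.089, 0.007, 0.996], [-0.996, 0.002, 0.089], [-0.001, -1.0, 0.007]]
ft_force: [0.1, 1.2, -0.1]
finger_gap: 1.002
plane (array([ 0.51029038, -0.03412068,  1.49632956]), np.float64(0.06618611514568329)) 85.73336835683789 0.7
angle off 0.28265325017662235 gap centre/ends [0.2, 0.5, -0.1] along batten -0.0017
sole centre in tool axes [-0.1373  0.2031  0.0167] tool z angle 5.133697552785615 pos [ 0.5046 -0.1727  0.2027] f [ 0.1  1.2 -0.1] clock 12.1
tin [257.4, 275.4] [0.514 0.181 0.049]
wooden_knob [175.7, 340.4] [0.476 0.423 0.025]
wax [431.8, 207.3] [ 0.459 -0.434  0.02 ]
```

View pics/l7.png

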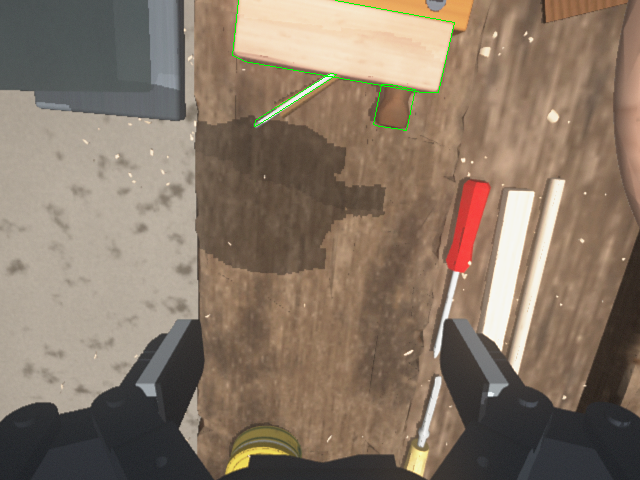

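View pics/s7.png

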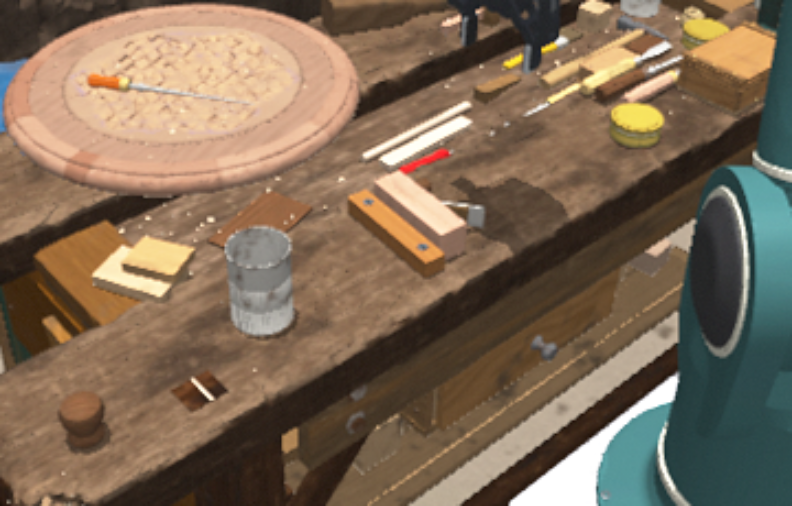

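The plane lies on its side with its sole flush along the batten, and the tin, knob and wax are where they started.

```bash
python3 -c "
from bench import arm
print(arm.hand_in(), arm.sense()['clock'])"
```

```text
the job is handed in; nothing more can be done
the job is handed in; nothing more can be done
```

The plane is parked: it lies on its side with its sole flat against the right side face of the batten, so the cutting edge is covered. I tipped it away from the batten by pushing on iron and knob. Then, with both fingers on iron and knob, I pushed it about 165 mm and turned it 16° until the sole was against the batten. I then backed off, lifted clear and handed in; the last clock reading before that was 12.1 s.

- **Seating:** in the last push the hand stopped advancing while the force rose to 18 N. After release, the outline fit from the wrist camera gave a gap of 0.2 mm at the centre (0.5 and -0.1 mm at the ends) and 0.3° off parallel. That agrees with the pictures, within the 2 mm calibration.
- **Other things:** the networks' positions for the tin, knob and wax differ from the start by 2–3 pixels at most (up to about 11 mm on the bench). I take that as their scatter: I never touched these things, and they look unmoved in the picture.
- **Disagreement:** the networks' iron-top and knob-top points both fell on the middle of the block, so I did not use them. I relied on the outline fits instead.

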